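# Find the heavy side of a loaded bottle rotator

## Robot

A 6-joint arm with a two-finger parallel gripper is mounted at the origin on a cart in front of the work surface, level with it; the furniture and walls round the work are solid. World frame = base frame: x ahead of the robot, y to its left, z up, the work surface at z = 0. Lengths are in mm, angles in rad, forces in N, time in s.
With the tool pointing down it reaches from about 350 to 775 mm from the base axis. Payload 7.3 kg.
Tool frame: the origin (TCP) lies at the very end of the fingers, on their centre line; the grasp point (between the pads) lies 19 mm behind it; z points along the fingers, y is the line along which they close (so a half turn about z gives the same grasp; the last joint's range is limited). The gripper opens to 92 mm and grips with 3 to 60 N. Pads are 19 mm wide; open, the fingers measure 130 mm over their backs; the gripper's body (75 mm by 190 mm) begins 47 mm behind the grasp point.
Start: joints at [-1.379, 0.342, 1.524, -0, 1.275, -0.146], TCP at [174.014, -495.342, 226.741] pointing down, gripper open.
Joint ranges: [-2.53, 2.53], [-0.77, 2.02], [0.04, 2.7], [-1, 4.14], [0.28, 2.66], [-3.11, 3.11]. Speed limits (rad/s): [2.57, 2.57, 3.14, 3.14, 3.14, 3.14].

## Interface

Orientations are given as [roll, pitch, yaw] about the fixed x, y, z axes, in that order (R = Rz(yaw) Ry(pitch) Rx(roll)).
In Python, from plant import * gives the robot as it stands.
- The arm moves only by the tool arm_command, never from a script. Its arguments are lists of equal length, an entry for each row: "gripper": the finger opening in mm, from 0 to 91.8; "dp": the shift along the tool's x, y, z in units of 25 mm (1.0 is 25 mm), a list of three; "twist": the turn about the tool's z in units of 5 degrees (1.0 is 5 degrees). A call has exactly 5 rows; each row shifts and turns the commanded pose from where the row before left it, along the tool's axes as they then stand; what a row does not reach is not made up. A row lasts 1/8 s, in which the tool goes at most 62.5 mm and 10.7 degrees, less where a joint would pass 70% of its speed; a pose out of reach is approached as far as the arm can. A call is refused whole if a number of a shift passes 1 or a number of a turn 1, either way. A call with a gripper value outside its range is refused whole. The fingers move at their own pace and stop on an object; the grip force is fixed at half the most. Time passes only in rows, so rows that do not move let the fingers close, or fill a call up. It gives the time, the measured TCP pose, the force, the opening and the grip force at its end, in the units of the state.
- get_obs(): the state, without advancing time (a new reading comes with each control period).
- capture(name): name is "side" or "top"; returns the picture (400x640x3 uint8, red, green, blue); there is no depth.
- get_calibration(name): a dict with "mtx" (3x3 intrinsics, pixels), "dist_coeffs" ([k1, k2, p1, p2, k3] as OpenCV has them; the pictures are not rectified), "position" and "attitude" of the camera in the world. Camera axes: x right, y down, z forward; pixel columns grow to the right and rows downward; lengths in mm; the calibration is good to about 2 mm. A picture is of the moment at which its call begins. get_calibration takes no time and is no camera call.
- close_job(): hands the job in; it is judged then, once.
The state is a dict: "time": time; "joint_positions": joint angles; "dq": joint speeds; "tau": joint torques, N m; "tool_pos": TCP position; "tcp_rot": TCP orientation; "contact_force": force on the tool from outside, world axes, zero at the start; "moment": the same for the moment, N m; "grip_width": finger opening in mm; "finger_force": force on a finger pad.
Only numpy, scipy, OpenCV 4.12 (cv2) and the standard library are available. Lean on these libraries where they do the work, as an engineer would, in place of code of your own. Each camera call takes 0.05 s, during which the arm holds its last target. There are 200 camera calls.

## Task

The loaded wheel of the bottle rotator is out of balance, and its dark bottles do not show which side is heavy. Pull the red drive knob on the rotator's left all the way out so that it stays out and the drive roller leaves the rim, then turn the wheel by its black bar handle to feel where the heavy side is. Finish gripping the handle and holding the wheel still with the heavy side at the lowest point of the tilted wheel, so that a counterweight can be fixed opposite; leave the knob out and do not disturb the other things on the bench.

Things in the scene. Friction and masses are not known exactly. Their poses are not given: they have to be found in the camera images.
- rotator: White stand, fixed to the bench, carrying a tilted wheel. Origin on the bench under the wheel's centre; -x its front (the wheel's low side), +y its left (the knob's side), z up. Its base reaches 65 mm to the front, 125 mm to the back, 100 mm to the right, and its grey drive pod (70 mm along x, 45 mm along y, 129 mm tall) stands from 160 to 205 mm left.
- wheel_centre (a point): Centre of the wheel, 118 mm above rotator's origin (same axes). Aluminium disc, 230 mm across, 8 mm thick, black rubber rim. Its axis lies in the rotator's x-z plane, leaning 35 degrees (0.61 rad) from vertical to the front: its lowest point is the front edge. Six dark bottles lie clipped round the face, up to 45 mm above it and in to 58 mm from the axis.
- handle: Black bar handle on the wheel's hub, turning with the wheel. Origin on the axis at the wheel's face (4 mm above wheel_centre); z along the wheel's axis, up and to the front; x along the bar towards its red end. Bar 64 mm along x, 16 mm along y, from 41 to 67 mm above the face on a 24 mm round post.
- handle_grip (a point): Middle of the bar handle, on the wheel's axis, 54 mm above the face; axes as handle. Can be pinched across its 16 mm with the tool along the wheel's axis (35 degrees from straight down); fingertips should go no more than 10 mm past this point, to stay above the bottles.
- wheel (a joint): Turn of the wheel (rad, endless), growing anticlockwise as seen facing it; at 0 the bar's red end points up the slope. The heavy side's angle to the bar is unknown and varies. Knob home: the roller holds the rim. Knob out: bearing drag 0.07 N m plus 0.08 N m s/rad; the heavy side pulls 0.10 to 0.15 N m when level with the axis. Let go, it can stick up to 50 degrees off lowest, or near the top.
- drive_knob (a joint): Slide of the red drive knob (m) along the rotator's +y (to its left): 0 home (roller on the rim), 0.014 fully out at its stop. A ridge half way resists with about 10 N; past it the detent pushes the knob out and keeps it there.
- drive_knob_grip (a point): Middle of the red knob's round head (32 mm across, 18 mm long along the rotator's y), 118 mm above the bench, 237 mm left of the wheel's centre, 32 mm out from the pod's face. Moves with the knob.
- spare_bottle: Loose dark bottle 42 mm across, 89 mm tall, standing on the bench left of the rotator; bystander. Origin under its middle.
- timer: Loose white bench timer 62x66x20 mm; bystander to the right. Origin under its middle.
- small_bottle: Loose white bottle with a blue cap, 36 mm across, 75 mm tall; bystander to the right. Origin under its middle.
- marker: Loose white marker pen with a blue cap, 138 mm long, 14 mm thick; bystander to the left. Origin under its middle.
- notebook: Loose blue notebook 210x152x14 mm lying far to the left; bystander. Origin under its middle.
- pen: Loose white pen, 145 mm long, 9 mm thick, lying on the notebook; bystander. Origin under its middle.

How it is judged (in metres and radians):
On the way, in this order (a step that is already met when the one before it is completed fails the run):
1. the drive knob is pulled fully out (value of joint drive_knob above 0.011 m), for 0.2 s.
2. with the knob out, the wheel is turned by its handle in the gripper (value of joint drive_knob above 0.011 m and contact force between the fingers and handle above 1 N and (velocity of joint wheel above 0.04 rad/s or velocity of joint wheel below -0.04 rad/s)), for 0.1 s.
At the end, for the whole second after the job is handed in: The fingers grip the handle (over 2 N) and hold the wheel still, with its heavy side within 15 degrees of the wheel's lowest point, and the drive knob is still out (over 11 mm) (x of fill_c0 in the frame of rotator below 0 m and y of fill_c0 in the frame of rotator between -0.0207 and 0.0207 m and contact force between the fingers and handle above 2 N and velocity of joint wheel between -0.05 and 0.05 rad/s and value of joint drive_knob above 0.011 m); the arm keeps its last pose, push and grip.
It fails at once if a bystander is moved by more than 25 mm (distance of any of spare_bottle, timer, small_bottle, marker, notebook, pen from where it was at the start of the episode above 0.025 m).
It also fails if it takes over 64 s, if anything falls off the work surface, if the arm or the gripper's body presses on something with over 40 N, if the wrist force passes 120 N, or if a joint passes its speed limit or range.

## Working session

There is one attempt and no reset: what is moved stays moved. The work goes in short steps, Python scripts to look and compute and a tool call to move; the robot and the scene stay as the last step left them, time stands still between calls to the robot, and variables do not carry over. Pictures are saved under pics/ and viewed, at most 10 in all, crops included, and the job is handed in when it is done.

Besides the shell and the picture viewer there is one more tool, called after ">>>" as name(argument=value, ...), one argument or row to a line, values as JSON. arm_command: Moves the arm, as the interface text tells. Its arguments: {"type":"object","properties":{"gripper":{"type":"array"},"dp":{"type":"array"},"twist":{"type":"array"}},"required":["gripper","dp","twist"]}

```bash
mkdir -p pics; ls
python3 - <<'E'
from plant import *
import cv2
for n in("side","top"):
    im=capture(n); cv2.imwrite(f"pics/{n}0.png",im[:,:,::-1]); print(n,get_calibration(n))
print(get_obs())
E
```

```text
pics
side {'mtx': array([[407.88191436,   0.        , 316.86901593],
       [  0.        , 407.88191436, 192.01539288],
       [  0.        ,   0.        ,   1.        ]]), 'dist_coeffs': array([0.02543335, 0.        , 0.        , 0.        , 0.        ]), 'position': array([ 81.3823972 , 921.30273061, 765.19398143]), 'attitude': array([-2.09923650e+00, -3.79533980e-04, -2.74723714e+00])}
top {'mtx': array([[439.40912226,   0.        , 320.20571868],
       [  0.        , 439.40912226, 204.50222287],
       [  0.        ,   0.        ,   1.        ]]), 'dist_coeffs': array([-0.09605351,  0.        ,  0.        ,  0.        ,  0.        ]), 'position': array([ 213.39863212,  -70.9486917 , 1488.59056414]), 'attitude': array([-2.91795278, -0.00489079, -1.57734426])}
{'time': 0.1, 'joint_positions': array([-1.37897519e+00,  3.42659632e-01,  1.52488668e+00, -2.56691450e-05,
        1.27539100e+00, -1.46031190e-01]), 'dq': array([-1.33561445e-03, -1.79872202e-03, -2.00572984e-03,  1.15037319e-03,
        9.93617727e-05,  6.63678710e-04]), 'tau': array([ 1.17276752e-03, -4.32005560e+01, -2.44693726e+01,  7.18858279e-02,
        5.26564009e-02, -5.08525966e-05]), 'tool_pos': array([ 173.94887794, -494.97900621,  226.12318868]), 'tcp_rot': array([-3.14025874e+00, -1.71378202e-04,  3.37859702e-01]), 'contact_force': array([ 0.52056357,  0.07635154, -0.94308805]), 'moment': array([ 0.0405527 , -0.04604379,  0.03731386]), 'finger_force': 0.0, 'grip_width': 91.6460111641449}
```

View pics/top0.png

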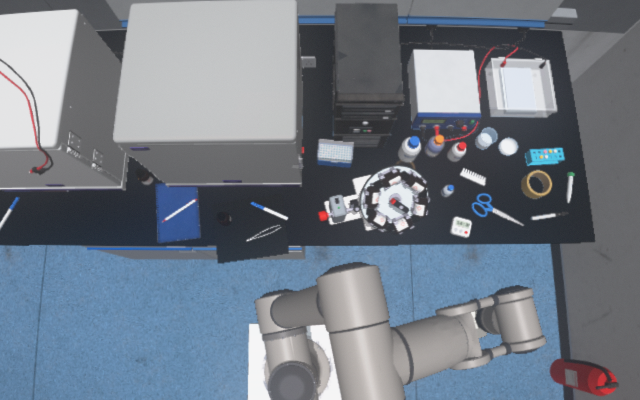

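View pics/side0.png

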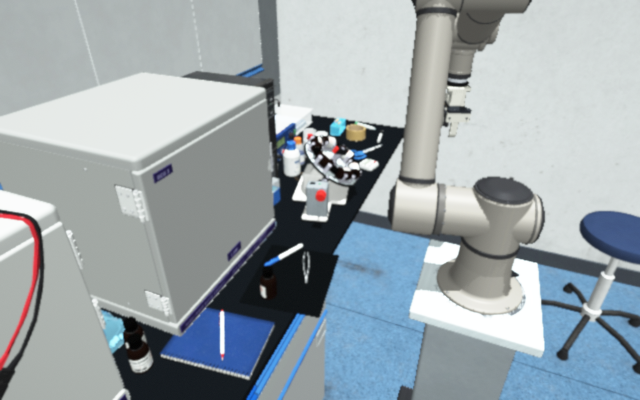

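The top view shows the red knob near (323,215), the pod at (338,206) and the wheel near (395,199), with the bar handle's red end near (393,202). In the side view the knob is at (321,195). Next I'll measure these.

```bash
cat > h.py <<'E'
from plant import *
import numpy as np, cv2
from scipy.spatial.transform import Rotation as Ro
def ray(n,px):
    c=get_calibration(n); u=cv2.undistortPoints(np.array([[px]],float),c['mtx'],c['dist_coeffs'])[0,0]
    d=Ro.from_euler('xyz',c['attitude']).apply([u[0],u[1],1]); return np.array(c['position']),d/np.linalg.norm(d)
def onz(n,px,z):
    p,d=ray(n,px); return p+d*(z-p[2])/d[2]
def tri(a,b):
    p,d=ray('top',a);q,e=ray('side',b)
    s=np.linalg.lstsq(np.c_[d,-e],q-p,rcond=None)[0]; A=p+s[0]*d;B=q+s[1]*e
    return (A+B)/2,np.linalg.norm(A-B)
def red(im,lo=90):
    im=im.astype(int);m=((im[...,0]>lo)&(im[...,0]>2*im[...,1])&(im[...,0]>2*im[...,2])).astype(np.uint8)
    n,_,s,c=cv2.connectedComponentsWithStats(m); return [(c[i].round(1),s[i]) for i in range(1,n) if s[i][4]>3]
E
python3 - <<'E'
from h import *
T=cv2.imread('pics/top0.png')[:,:,::-1];S=cv2.imread('pics/side0.png')[:,:,::-1]
for c,s in red(T):
    if 300<c[0]<440 and 150<c[1]<250: print('T',c,s,onz('top',c,118))
for c,s in red(S):
    if 280<c[0]<380: print('S',c,s)
cv2.imwrite('pics/tc.png',cv2.resize(T[150:250,305:475][:,:,::-1],None,fx=4.7,fy=4.7,interpolation=cv2.INTER_CUBIC))
E
```

```text
T [392.9 200.9] [391 199   5   5  17] [ 535.69476194 -313.55902612  118.        ]
T [322.6 215.4] [318 211  10  10  79] [489.4908688  -87.07698326 118.        ]
S [309.  135.6] [308 134   4   5  11]
S [335.7 149.1] [333 146   6   7  32]
S [320.4 195.1] [316 190  10  11  87]
```

View pics/tc.png

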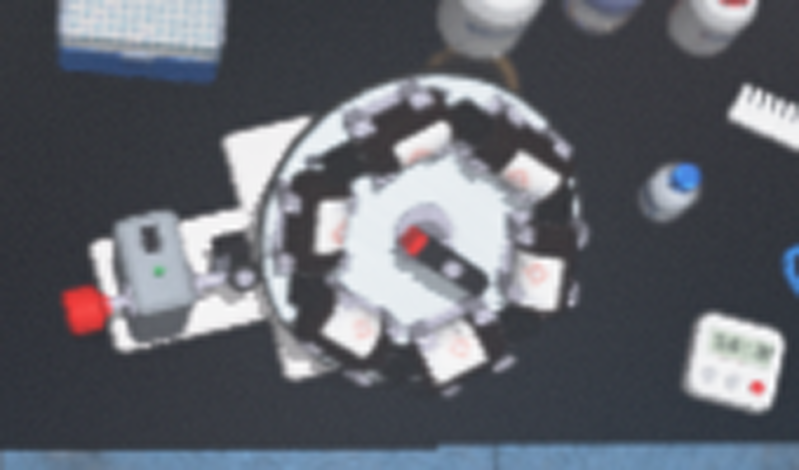

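The crop shows the knob centre at (86,310). The bar runs from its red end at (412,240) to its black end at (480,287), so its middle is at about (447,264), which is full-image (400.1,206.2). The pod and base edges give the yaw.

Run:
```python
from h import *
K,e=tri((322.6,215.4),(320.4,195.1));print('K',K,e)
for s in ((335.7,149.1),(309,135.6)): print('redend',tri((392.9,200.9),s))
G=onz('top',(400.1,206.2),168);print('G',G)
g=G-K; 
# local vector K->G = (-33.3,-237)
yaw=np.arctan2(g[1],g[0])-np.arctan2(-237,-33.3);print('yaw',np.degrees(yaw),np.hypot(*g[:2]),'expect',np.hypot(237,33.3))
# base edge check: pod base edge, crop px
for a,b in (((120,352),(262,318)),((92,243),(250,210))):
    A=onz('top',np.array(a)/4.7+(305,150),5);B=onz('top',np.array(b)/4.7+(305,150),5);d=A-B;print('edge yaw',np.degrees(np.arctan2(d[1],d[0]))-90)
R=Ro.from_euler('z',yaw)
C=G-R.apply([-33.3,0,0]);print('C',C, C+R.apply([0,237,0]))
z=R.apply([-np.sin(.61),0,np.cos(.61)]);print('axis',z)
A=onz('top',(392.9,200.9),176);print('redend@176',A)
```

```text
K [489.08947936 -87.10730874 119.16538302] 0.33856719616048153
redend (array([ 520.48521155, -302.80323792,  179.66507254]), np.float64(1.4288828497615533))
redend (array([ 557.85643395, -279.7387337 ,  223.88635665]), np.float64(97.51225430931598))
G [ 506.98787307 -326.38416868  168.        ]
yaw 12.275934750297408 239.94534418936516 expect 239.32799669073404
edge yaw 13.284576741197299
edge yaw 11.790457805561076
C [ 539.5264674  -319.30392298  168.        ] [489.13552955 -87.72293632 168.        ]
axis [-0.55976883 -0.12180307  0.81964802]
redend@176 [ 522.05598752 -303.29235731  176.        ]
```

```bash
cat >> h.py <<'E'
def go(x,y,z,yaw,n):
    """rows (dp,twist) from the present pose to the target, tool straight down"""
    o=get_obs();p=np.array(o['tool_pos']);r=np.array(o['tcp_rot']);dy=(np.degrees(r[2]));t=(yaw-dy+180)%360-180
    st=(np.array([x,y,z])-p)/n
    print('at',p.round(1),np.degrees(r).round(1),'q6',o['joint_positions'][5].round(2),'t',o['time'],'F',np.round(o['contact_force'],1),'w',round(o['grip_width'],1),'f',round(o['finger_force'],1))
    for i in range(n):
        R=Ro.from_euler('xyz',[180,0,dy+t*i/n],degrees=True); print((R.inv().apply(st)/25).round(2).tolist(),round(-t/n/5,2))
E
python3 -c "
from h import *
go(489.1,-87.3,170,102.3,20)"
```

```text
at [ 173.9 -495.   226.1] [-179.9   -0.    19.4] q6 -0.15 t 0.1 F [ 0.5  0.1 -0.9] w 91.6 f 0.0
[0.86, -0.56, 0.11] -0.83
[0.9, -0.5, 0.11] -0.83
[0.94, -0.43, 0.11] -0.83
[0.97, -0.36, 0.11] -0.83
[0.99, -0.29, 0.11] -0.83
[1.01, -0.22, 0.11] -0.83
[1.02, -0.14, 0.11] -0.83
[1.03, -0.07, 0.11] -0.83
[1.03, 0.0, 0.11] -0.83
[1.03, 0.08, 0.11] -0.83
[1.02, 0.15, 0.11] -0.83
[1.01, 0.23, 0.11] -0.83
[0.99, 0.3, 0.11] -0.83
[0.96, 0.37, 0.11] -0.83
[0.93, 0.44, 0.11] -0.83
[0.9, 0.5, 0.11] -0.83
[0.86, 0.57, 0.11] -0.83
[0.82, 0.63, 0.11] -0.83
[0.77, 0.69, 0.11] -0.83
[0.72, 0.74, 0.11] -0.83
```

>>> arm_command(
  gripper=[70, 70, 70, 70, 70],
  dp=[
    [0.86, -0.56, 0],
    [0.9, -0.5, 0],
    [0.94, -0.43, 0],
    [0.97, -0.36, 0],
    [0.99, -0.29, 0],
  ],
  twist=[-0.83, -0.83, -0.83, -0.83, -0.83],
)

```text
time: 0.72
tool_pos: [253.1, -392.4, 226.4]
tcp_rot: [-3.141, -0.0, 0.702]
contact_force: [0.1, -0.5, 0.0]
grip_width: 70.0
finger_force: 0.0
```

>>> arm_command(
  gripper=[70, 70, 70, 70, 70],
  dp=[
    [1, -0.22, 0],
    [1, -0.14, 0],
    [1, -0.07, 0],
    [1, 0, 0],
    [1, 0.08, 0],
  ],
  twist=[-0.83, -0.83, -0.83, -0.83, -0.83],
)

```text
time: 1.35
tool_pos: [330.0, -292.7, 226.4]
tcp_rot: [-3.141, -0.0, 1.064]
contact_force: [0.2, 0.2, 0.5]
grip_width: 70.1
finger_force: 0.0
```

>>> arm_command(
  gripper=[70, 70, 70, 70, 70],
  dp=[
    [1, 0.15, 0],
    [1, 0.23, 0],
    [0.99, 0.3, 0],
    [0.96, 0.37, 0],
    [0.93, 0.44, 0],
  ],
  twist=[-0.83, -0.83, -0.83, -0.83, -0.83],
)

```text
time: 1.98
tool_pos: [408.5, -191.4, 226.4]
tcp_rot: [-3.141, -0.0, 1.427]
contact_force: [0.6, -1.0, -0.9]
grip_width: 70.1
finger_force: 0.0
```

```bash
python3 -c "
from h import *
go(489.1,-87.3,160,102.3,5)"
```

```text
at [ 408.5 -191.4  226.4] [-180.    -0.    81.7] q6 -0.46 t 1.975 F [ 0.6 -1.  -0.9] w 70.1 f 0.0
[0.92, 0.52, 0.53] -0.82
[0.88, 0.58, 0.53] -0.82
[0.83, 0.64, 0.53] -0.82
[0.78, 0.7, 0.53] -0.82
[0.73, 0.76, 0.53] -0.82
```

>>> arm_command(
  gripper=[70, 70, 70, 70, 70],
  dp=[
    [0.92, 0.52, 0.4],
    [0.88, 0.58, 0.5],
    [0.83, 0.64, 0.6],
    [0.78, 0.7, 0.6],
    [0.73, 0.76, 0.55],
  ],
  twist=[-0.82, -0.82, -0.82, -0.82, -0.82],
)

```text
time: 2.6
tool_pos: [489.3, -87.6, 159.6]
tcp_rot: [-3.141, -0.0, 1.784]
contact_force: [0.6, -0.6, 0.2]
grip_width: 69.9
finger_force: 0.0
```

Run:
```python
from h import *
go(489.1,-87.3,100,102.3,3)
S=capture('side');T=capture('top')
c=np.hstack([cv2.resize(S[140:240,270:370],None,fx=4,fy=4,interpolation=2),cv2.resize(T[165:265,275:375],None,fx=4,fy=4,interpolation=2)])
cv2.imwrite('pics/k1.png',c[:,:,::-1])
```

```text
at [489.3 -87.6 159.6] [-180.    -0.   102.2] q6 -0.55 t 2.6 F [ 0.6 -0.6  0.2] w 69.9 f 0.0
[0.0, -0.0, 0.8] -0.0
[0.0, -0.0, 0.8] -0.0
[0.0, -0.0, 0.8] -0.0
```

View pics/k1.png

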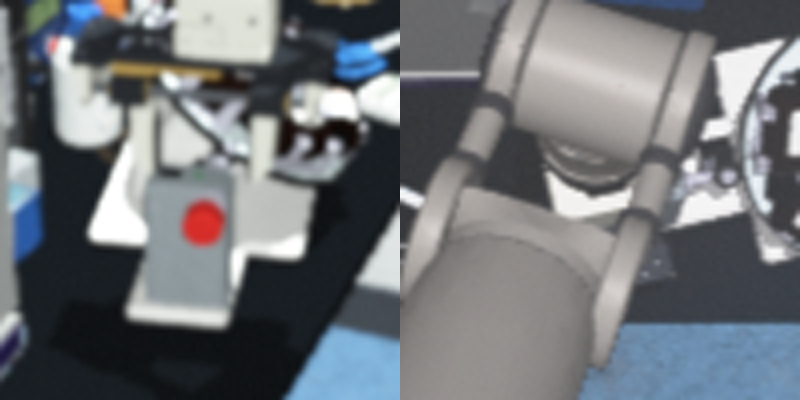

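In the side crop the open fingers (x≈143 and 263) straddle the knob (203,222) symmetrically. I'll descend and close.

>>> arm_command(
  gripper=[70, 70, 70, 20, 20],
  dp=[
    [0, 0, 0.8],
    [0, 0, 0.8],
    [0, 0, 0.8],
    [0, 0, 0],
    [0, 0, 0],
  ],
  twist=[0, 0, 0, 0, 0],
)

```text
time: 3.32
tool_pos: [489.4, -89.0, 101.3]
tcp_rot: [3.141, 0.001, 1.781]
contact_force: [0.6, 0.2, 0.4]
grip_width: 54.7
finger_force: 0.0
```

>>> arm_command(
  gripper=[20, 20, 20, 20, 20],
  dp=[
    [0, 0, 0],
    [0, 0, 0],
    [0, 0, 0],
    [0.1, 0, 0],
    [0.1, 0, 0],
  ],
  twist=[0, 0, 0, 0, 0],
)

```text
time: 3.95
tool_pos: [487.5, -85.1, 101.0]
tcp_rot: [-3.14, 0.003, 1.783]
contact_force: [-5.3, -7.1, 5.0]
grip_width: 30.8
finger_force: 30.0
```

>>> arm_command(
  gripper=[20, 20, 20, 20, 20],
  dp=[
    [0.15, 0, 0],
    [0.15, 0, 0],
    [0.15, 0, 0],
    [0, 0, 0],
    [0, 0, 0],
  ],
  twist=[0, 0, 0, 0, 0],
)

```text
time: 4.58
tool_pos: [485.0, -74.6, 100.9]
tcp_rot: [-3.14, 0.003, 1.783]
contact_force: [-5.9, -10.7, 3.3]
grip_width: 30.9
finger_force: 30.0
```

>>> arm_command(
  gripper=[20, 20, 20, 20, 20],
  dp=[
    [0.1, 0, 0],
    [0.05, 0, 0],
    [0, 0, 0],
    [0, 0, 0],
    [0, 0, 0],
  ],
  twist=[0, 0, 0, 0, 0],
)

```text
time: 5.2
tool_pos: [485.1, -74.4, 101.1]
tcp_rot: [-3.14, 0.009, 1.783]
contact_force: [-5.3, -26.8, -0.9]
grip_width: 30.8
finger_force: 30.0
```

Run:
```python
from h import *
o=get_obs();print(o['tool_pos'],o['contact_force'],o['grip_width'])
S=capture('side');print([c for c in red(S) if 290<c[0][0]<350])
```

```text
[485.10811387 -74.39253287 101.06711254] [ -5.29442393 -26.82922381  -0.8605247 ] 30.773085797437034
[(array([340. , 151.3]), array([339, 149,   3,   5,  13], dtype=int32)), (array([319.2, 197.7]), array([315, 193,   9,  11,  84], dtype=int32))]
```

>>> arm_command(
  gripper=[20, 60, 70, 70, 70],
  dp=[
    [-0.13, 0, 0],
    [0, 0, 0],
    [0, 0, 0],
    [0, 0, 0],
    [0, 0, -1],
  ],
  twist=[0, 0, 0, 0, 0],
)

```text
time: 5.88
tool_pos: [484.5, -71.4, 124.4]
tcp_rot: [-3.138, -0.002, 1.782]
contact_force: [0.3, -0.7, -0.6]
grip_width: 66.0
finger_force: 0.0
```

>>> arm_command(
  gripper=[70, 70, 60, 50, 45],
  dp=[
    [0, 0, -1],
    [0, 0, -1],
    [0, 0, -1],
    [0, 0, -1],
    [0, 0, -1],
  ],
  twist=[0, 0, 0, 0, 0],
)

```text
time: 6.5
tool_pos: [485.5, -71.6, 251.3]
tcp_rot: [3.141, -0.0, 1.783]
contact_force: [0.8, -0.3, -0.5]
grip_width: 46.6
finger_force: 0.0
```

```bash
cat >> h.py <<'E'
YAW=np.radians(12.4); C=np.array([539.6,-319.2,118.]); RW=Ro.from_euler('z',YAW)
# wheel frame axes at joint 0: x up the slope, z along the wheel's axis
EX=RW.apply([np.cos(.611),0,np.sin(.611)]);EZ=RW.apply([-np.sin(.611),0,np.cos(.611)]);EY=np.cross(EZ,EX)
G=C+58*EZ
def wheel(n='side',im=None,h=60):
    """wheel angle (deg) from the red end's pixel, by its ray onto the plane h above the face"""
    im=capture(n) if im is None else im
    out=[]
    for c,s in red(im):
        p,d=ray(n,c);P0=C+(4+h)*EZ
        q=p+d*((P0-p)@EZ)/(d@EZ)-P0
        r=np.hypot(q@EX,q@EY)
        if r<42: out.append((c.tolist(),int(s[4]),'r',r.round(1),'deg',np.degrees(np.arctan2(q@EY,q@EX)).round(1)))
    return out
def bar(th):
    v=EX*np.cos(np.radians(th))+EY*np.sin(np.radians(th)); return v,np.degrees(np.arctan2(v[1],v[0]))
E
python3 - <<'E'
from h import *
for n in('top','side'): print('start',n,wheel(n,cv2.imread(f'pics/{n}0.png')[:,:,::-1]))
S=capture('side');print(wheel('side',S),get_obs()['time'],get_obs()['tool_pos'])
T=capture('top');print(wheel('top',T))
print([c for c in red(S,) if 290<c[0][0]<350],G)
c=np.hstack([cv2.resize(S[120:220,260:360],None,fx=4,fy=4,interpolation=2),cv2.resize(T[145:245,340:440],None,fx=4,fy=4,interpolation=2)])
cv2.imwrite('pics/k2.png',c[:,:,::-1])
E
```

```text
start top [([392.9, 200.9], 17, 'r', np.float64(33.6), 'deg', np.float64(39.5))]
start side [([335.7, 149.1], 32, 'r', np.float64(38.5), 'deg', np.float64(51.6))]
[([341.7, 154.7], 25, 'r', np.float64(38.4), 'deg', np.float64(95.0))] 6.55 [486.9738711  -72.07472853 254.59375079]
[]
[(array([341.7, 154.7]), array([339, 152,   6,   6,  25], dtype=int32)), (array([319.6, 197.7]), array([315, 193,  10,  11,  85], dtype=int32))] [ 507.10236713 -326.34506798  165.50633496]
```

View pics/k2.png

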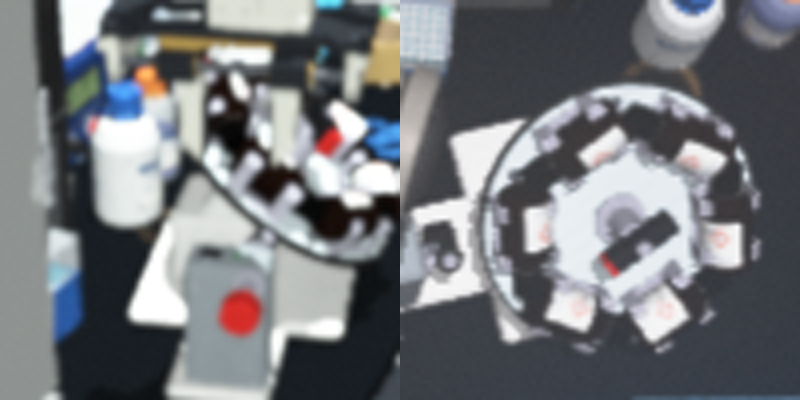

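The knob has shifted out and stays there. The wheel has turned on its own: the red end is now at top-crop (610,265) and side-crop (328,140). I'll check whether it has come to rest.

```bash
cat >> h.py <<'E'
def meas(T=None,S=None):
    T=capture('top') if T is None else T; S=capture('side') if S is None else S
    ts=[c for c,s in red(T,70) if abs(c[0]-399)<14 and abs(c[1]-205)<14]; ss=[c for c,s in red(S,70) if abs(c[0]-338)<16 and abs(c[1]-152)<16]
    print('t',get_obs()['time'],'top',[c.tolist() for c in ts],'side',[c.tolist() for c in ss])
    for a in ts:
        for b in ss:
            P,e=tri(a,b);q=P-G;print(' tri deg',np.degrees(np.arctan2(q@EY,q@EX)).round(1),'r,h',np.hypot(q@EX,q@EY).round(1),(q@EZ+54).round(1),'err',e.round(1))
    for n,l in(('top',ts),('side',ss)):
        for c in l:
            p,d=ray(n,c);P0=G+(2 if n=='side' else 10)*EZ;q=p+d*((P0-p)@EZ)/(d@EZ)-P0;print(' ',n,np.degrees(np.arctan2(q@EY,q@EX)).round(1),np.hypot(q@EX,q@EY).round(1))
E
python3 - <<'E'
from h import *
r=lambda n:cv2.imread(n)[:,:,::-1]
meas(r('pics/top0.png'),r('pics/side0.png'))
meas();meas()
_,hd=bar(95);print(hd)
E
```

```text
t 6.6 top [[392.9, 200.9]] side [[335.9, 148.9]]
 tri deg 41.3 r,h 30.8 56.2 err 2.0
  top 38.9 35.6
  side 40.5 29.0
t 6.7 top [] side [[342.2, 155.0]]
  side 103.7 29.8
t 6.8 top [] side [[342.4, 155.3]]
  side 105.1 31.0
106.49879513349434
```

```bash
python3 -c "
from h import *
for t in range(90,181,15): print(t,bar(t)[1].round(1))
go(507,-326,245,102,11)"
```

```text
90 102.4
105 114.8
120 127.7
135 141.7
150 157.2
165 174.3
180 -167.6
at [485.  -71.8 249.2] [-1.799e+02 -1.000e-01  1.021e+02] q6 -0.51 t 6.8 F [-0.2  0.1 -0.6] w 45.1 f 0.0
[-0.92, -0.12, 0.02] 0.0
[-0.92, -0.12, 0.02] 0.0
[-0.92, -0.12, 0.02] 0.0
[-0.92, -0.12, 0.02] 0.0
[-0.92, -0.12, 0.02] 0.0
[-0.92, -0.12, 0.02] 0.0
[-0.92, -0.11, 0.02] 0.0
[-0.92, -0.11, 0.02] 0.0
[-0.92, -0.11, 0.02] 0.0
[-0.92, -0.11, 0.02] 0.0
[-0.92, -0.11, 0.02] 0.0
```

>>> arm_command(
  gripper=[40, 40, 40, 40, 40],
  dp=[
    [-0.92, -0.12, 0],
    [-0.92, -0.12, 0],
    [-0.92, -0.12, 0],
    [-0.92, -0.12, 0],
    [-0.92, -0.12, 0],
  ],
  twist=[0, 0, 0, 0, 0],
)

```text
time: 7.42
tool_pos: [494.7, -188.2, 249.1]
tcp_rot: [-3.14, -0.001, 1.782]
contact_force: [0.6, 0.2, -0.4]
grip_width: 39.5
finger_force: 0.0
```

>>> arm_command(
  gripper=[40, 40, 40, 40, 40],
  dp=[
    [-0.92, -0.12, 0],
    [-0.92, -0.12, 0],
    [-0.92, -0.12, 0],
    [-0.92, -0.12, 0],
    [-0.92, -0.12, 0],
  ],
  twist=[0, 0, 0, 0, 0],
)

```text
time: 8.05
tool_pos: [504.6, -304.8, 250.4]
tcp_rot: [3.142, 0.0, 1.782]
contact_force: [0.4, 0.6, -0.6]
grip_width: 39.9
finger_force: 0.0
```

```bash
python3 -c "
from h import *
meas();meas()
go(507,-326,245,120,5)"
```

```text
t 8.15 top [] side [[343.7, 155.6]]
  side 117.1 28.7
t 8.25 top [] side [[344.0, 155.7]]
  side 120.0 28.5
at [ 504.3 -303.6  250.2] [-180.    -0.   102.1] q6 -0.88 t 8.25 F [0.7 0.4 0.2] w 40.3 f 0.0
[-0.18, -0.02, 0.04] -0.72
[-0.18, -0.03, 0.04] -0.72
[-0.18, -0.04, 0.04] -0.72
[-0.17, -0.05, 0.04] -0.72
[-0.17, -0.06, 0.04] -0.72
```

>>> arm_command(
  gripper=[40, 40, 40, 40, 40],
  dp=[
    [-0.18, -0.02, 0.04],
    [-0.18, -0.03, 0.04],
    [-0.18, -0.04, 0.04],
    [-0.17, -0.05, 0.04],
    [-0.17, -0.06, 0.04],
  ],
  twist=[-1, -1, -1, -1, -1],
)

```text
time: 8.88
tool_pos: [508.3, -324.7, 245.6]
tcp_rot: [3.141, -0.0, 2.222]
contact_force: [0.6, 0.3, -0.1]
grip_width: 39.9
finger_force: 0.0
```

>>> arm_command(
  gripper=[40, 40, 40, 40, 40],
  dp=[
    [0, 0, 0],
    [0, 0, 0],
    [0, 0, 0],
    [0, 0, 0],
    [0, 0, 0],
  ],
  twist=[0, 0, 0, 0, 0],
)

```text
time: 9.5
tool_pos: [508.1, -325.5, 245.5]
tcp_rot: [-3.142, 0.0, 2.218]
contact_force: [-0.0, -0.8, -0.7]
grip_width: 40.1
finger_force: 0.0
```

>>> arm_command(
  gripper=[40, 40, 40, 40, 40],
  dp=[
    [0, 0, 0],
    [0, 0, 0],
    [0, 0, 0],
    [0, 0, 0],
    [0, 0, 0],
  ],
  twist=[0, 0, 0, 0, 0],
)

```text
time: 10.12
tool_pos: [508.1, -325.6, 245.5]
tcp_rot: [-3.142, 0.0, 2.218]
contact_force: [0.1, -0.6, -0.4]
grip_width: 39.8
finger_force: 0.0
```

```bash
python3 -c "
from h import *
meas()
go(507,-326,245,135,2)"
```

```text
t 10.225 top [] side [[344.7, 155.5]]
  side 130.0 25.8
at [ 508.1 -325.6  245.5] [-180.     0.   127.1] q6 -1.34 t 10.225 F [ 0.2  0.1 -0.2] w 40.3 f 0.0
[0.01, -0.02, 0.01] -0.79
[0.01, -0.02, 0.01] -0.79
```

>>> arm_command(
  gripper=[40, 40, 40, 40, 40],
  dp=[
    [0, 0, 0],
    [0, 0, 0],
    [0, 0, 0],
    [0, 0, 0],
    [0, 0, 0],
  ],
  twist=[-0.5, -0.5, -0.5, 0, 0],
)

```text
time: 10.85
tool_pos: [508.1, -325.5, 245.4]
tcp_rot: [-3.142, -0.0, 2.348]
contact_force: [-0.0, 1.0, -0.5]
grip_width: 40.1
finger_force: 0.0
```

>>> arm_command(
  gripper=[40, 40, 40, 40, 40],
  dp=[
    [0, 0, 0],
    [0, 0, 0],
    [0, 0, 0],
    [0, 0, 0],
    [0, 0, 0],
  ],
  twist=[0, 0, 0, 0, 0],
)

```text
time: 11.48
tool_pos: [508.1, -325.6, 245.5]
tcp_rot: [-3.142, 0.0, 2.349]
contact_force: [-0.1, 0.2, 0.3]
grip_width: 39.8
finger_force: 0.0
```

>>> arm_command(
  gripper=[40, 40, 40, 40, 40],
  dp=[
    [0, 0, 0],
    [0, 0, 0],
    [0, 0, 0],
    [0, 0, 0],
    [0, 0, 0],
  ],
  twist=[0, 0, 0, 0, 0],
)

```text
time: 12.1
tool_pos: [508.1, -325.6, 245.5]
tcp_rot: [-3.142, 0.0, 2.349]
contact_force: [-0.4, 0.0, 0.1]
grip_width: 40.1
finger_force: 0.0
```

Run:
```python
from h import *
meas()
S=capture('side')
cv2.imwrite('pics/k3.png',cv2.resize(S[115:185,300:390],None,fx=8,fy=8,interpolation=2)[:,:,::-1])
go(507,-326.3,159,137,5)
```

```text
t 12.2 top [] side [[344.7, 155.4]]
  side 130.8 25.2
at [ 508.1 -325.6  245.5] [-180.     0.   134.6] q6 -1.48 t 12.25 F [-0.6 -0.   0.4] w 39.8 f 0.0
[0.0, -0.01, 0.69] -0.1
[0.0, -0.01, 0.69] -0.1
[0.0, -0.01, 0.69] -0.1
[0.0, -0.01, 0.69] -0.1
[0.0, -0.01, 0.69] -0.1
```

View pics/k3.png

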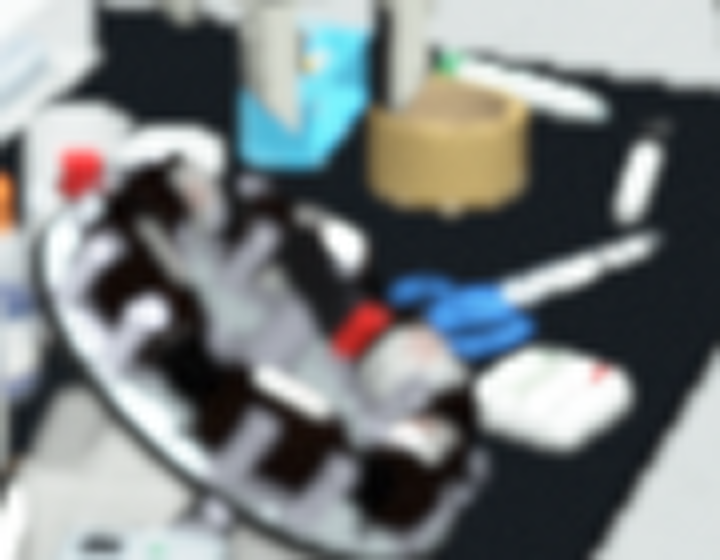

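The wheel has come to rest at about 131° (red end at side-crop (362,328)), approaching from below. So the lowest position should be roughly 131° plus 28–44°. I'll check from the other side: flip the grasp by 180° for joint range, carry the wheel past, and release.

>>> arm_command(
  gripper=[40, 40, 40, 40, 40],
  dp=[
    [0, 0, 0],
    [0, 0, 0],
    [0, 0, 0],
    [0, 0, 0],
    [0, 0, 0],
  ],
  twist=[1, 1, 1, 1, 1],
)

```text
time: 12.88
tool_pos: [508.1, -325.6, 245.5]
tcp_rot: [-3.142, 0.0, 1.91]
contact_force: [0.4, -0.0, 0.3]
grip_width: 40.5
finger_force: 0.0
```

>>> arm_command(
  gripper=[40, 40, 40, 40, 40],
  dp=[
    [0, 0, 0],
    [0, 0, 0],
    [0, 0, 0],
    [0, 0, 0],
    [0, 0, 0],
  ],
  twist=[1, 1, 1, 1, 1],
)

```text
time: 13.5
tool_pos: [508.1, -325.6, 245.5]
tcp_rot: [3.142, 0.0, 1.474]
contact_force: [-0.0, 0.1, 1.1]
grip_width: 40.0
finger_force: 0.0
```

>>> arm_command(
  gripper=[40, 40, 40, 40, 40],
  dp=[
    [0, 0, 0],
    [0, 0, 0],
    [0, 0, 0],
    [0, 0, 0],
    [0, 0, 0],
  ],
  twist=[1, 1, 1, 1, 1],
)

```text
time: 14.12
tool_pos: [508.1, -325.6, 245.5]
tcp_rot: [3.142, 0.0, 1.037]
contact_force: [-0.7, -0.0, -0.2]
grip_width: 39.9
finger_force: 0.0
```

>>> arm_command(
  gripper=[40, 40, 40, 40, 40],
  dp=[
    [0, 0, 0],
    [0, 0, 0],
    [0, 0, 0],
    [0, 0, 0],
    [0, 0, 0],
  ],
  twist=[1, 1, 1, 1, 1],
)

```text
time: 14.75
tool_pos: [508.1, -325.6, 245.5]
tcp_rot: [3.141, 0.0, 0.601]
contact_force: [-0.1, -0.8, -0.0]
grip_width: 40.3
finger_force: 0.0
```

>>> arm_command(
  gripper=[40, 40, 40, 40, 40],
  dp=[
    [0, 0, 0],
    [0, 0, 0],
    [0, 0, 0],
    [0, 0, 0],
    [0, 0, 0],
  ],
  twist=[1, 1, 1, 1, 1],
)

```text
time: 15.38
tool_pos: [508.1, -325.6, 245.5]
tcp_rot: [3.141, -0.0, 0.165]
contact_force: [0.1, 0.5, -0.1]
grip_width: 40.0
finger_force: 0.0
```

>>> arm_command(
  gripper=[40, 40, 40, 40, 40],
  dp=[
    [0, 0, 0],
    [0, 0, 0],
    [0, 0, 0],
    [0, 0, 0],
    [0, 0, 0],
  ],
  twist=[1, 1, 1, 1, 1],
)

```text
time: 16.0
tool_pos: [508.1, -325.6, 245.5]
tcp_rot: [3.141, -0.0, -0.272]
contact_force: [0.1, 1.0, 0.2]
grip_width: 40.2
finger_force: 0.0
```

>>> arm_command(
  gripper=[40, 40, 40, 40, 40],
  dp=[
    [0, 0, 0],
    [0, 0, 0],
    [0, 0, 0],
    [0, 0, 0],
    [0, 0, 0],
  ],
  twist=[1, 1, 1, 1, 1],
)

```text
time: 16.62
tool_pos: [508.1, -325.5, 245.5]
tcp_rot: [3.142, -0.0, -0.708]
contact_force: [0.1, 0.2, 0.2]
grip_width: 40.2
finger_force: 0.0
```

Run:
```python
from h import *
meas()
go(507,-326.3,160,-43,5)
```

```text
t 16.725 top [] side [[344.5, 155.5]]
  side 127.3 26.2
at [ 508.1 -325.6  245.5] [180.   -0.  -40.4] q6 1.58 t 16.725 F [-0.7  1.1  0.1] w 39.6 f 0.0
[-0.0, 0.01, 0.68] 0.1
[-0.0, 0.01, 0.68] 0.1
[-0.0, 0.01, 0.68] 0.1
[-0.0, 0.01, 0.68] 0.1
[-0.0, 0.01, 0.68] 0.1
```

>>> arm_command(
  gripper=[42, 42, 42, 42, 42],
  dp=[
    [0, 0, 0.7],
    [0, 0, 0.7],
    [0, 0, 0.7],
    [-0.02, 0.04, 0.7],
    [0, 0, 0.68],
  ],
  twist=[0.4, 0, 0, 0, 0],
)

```text
time: 17.35
tool_pos: [507.0, -326.0, 157.9]
tcp_rot: [3.142, -0.0, -0.738]
contact_force: [0.4, 0.3, 1.0]
grip_width: 42.3
finger_force: 0.1
```

>>> arm_command(
  gripper=[5, 5, 5, 5, 5],
  dp=[
    [0, 0, 0],
    [0, 0, 0],
    [0, 0, 0],
    [0, 0, 0],
    [0, 0, 0],
  ],
  twist=[0, 0, 0, 0, 0],
)

```text
time: 17.98
tool_pos: [509.8, -322.3, 158.3]
tcp_rot: [-3.134, 0.0, -0.737]
contact_force: [11.2, 11.1, -2.7]
grip_width: 27.9
finger_force: 27.0
```

Run:
```python
from h import *
meas();o=get_obs();print(o['moment'])
go(507,-326.3,159,-43,1)
S=capture('side')
cv2.imwrite('pics/k4.png',cv2.resize(S[115:185,300:390],None,fx=8,fy=8,interpolation=2)[:,:,::-1])
```

```text
t 18.075 top [] side [[344.5, 155.5]]
  side 127.3 26.2
[ 2.30722127 -2.05757853  0.16779881]
at [ 509.8 -322.3  158.4] [-179.6    0.   -42.2] q6 1.61 t 18.075 F [10.8 10.9 -3.7] w 27.4 f 27.0
[0.02, 0.2, -0.03] 0.16
```

View pics/k4.png

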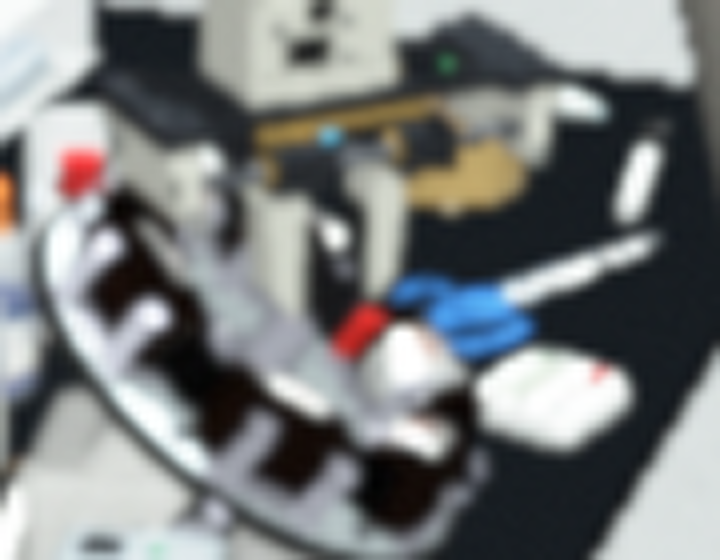

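The bar is pinched, with the fingers on either side of it near crop (290,250) and (385,240). The red end hasn't moved, at (362,328). Now I'll turn the wheel past the low point.

>>> arm_command(
  gripper=[5, 5, 5, 5, 5],
  dp=[
    [0, 0, 0],
    [0, 0, 0],
    [0, 0, 0],
    [0, 0, 0],
    [0, 0, 0],
  ],
  twist=[-0.5, -0.8, -1, -1, -1],
)

```text
time: 18.75
tool_pos: [509.3, -322.6, 158.8]
tcp_rot: [-3.136, -0.002, -0.359]
contact_force: [8.2, 9.3, -1.0]
grip_width: 23.9
finger_force: 27.4
```

Run:
```python
from h import *
meas();o=get_obs();print(o['moment'])
go(507,-326.3,159,-20,1)
```

```text
t 18.85 top [] side [[344.8, 156.1]]
  side 126.9 29.3
[ 2.12030902 -1.60579027  0.21745685]
at [ 509.4 -322.6  158.8] [-1.797e+02 -1.000e-01 -2.060e+01] q6 1.23 t 18.85 F [ 8.6 11.6 -0.7] w 23.5 f 27.4
[-0.04, 0.17, -0.01] -0.12
```

>>> arm_command(
  gripper=[5, 5, 5, 5, 5],
  dp=[
    [0, 0, 0],
    [0, 0, 0],
    [0, 0, 0],
    [0, 0, 0],
    [0, 0, 0],
  ],
  twist=[-1, -1, -1, -1, -1],
)

```text
time: 19.48
tool_pos: [508.4, -324.1, 159.5]
tcp_rot: [-3.139, -0.003, 0.077]
contact_force: [3.0, 6.7, 4.7]
grip_width: 16.4
finger_force: 31.4
```

Run:
```python
from h import *
meas();o=get_obs();print(o['moment'])
S=capture('side')
cv2.imwrite('pics/k5.png',cv2.resize(S[115:185,300:390],None,fx=8,fy=8,interpolation=2)[:,:,::-1])
```

```text
t 19.575 top [] side [[346.9, 155.8]]
  side 156.8 27.1
[ 1.49699752 -0.55599278  0.24417554]
```

View pics/k5.png

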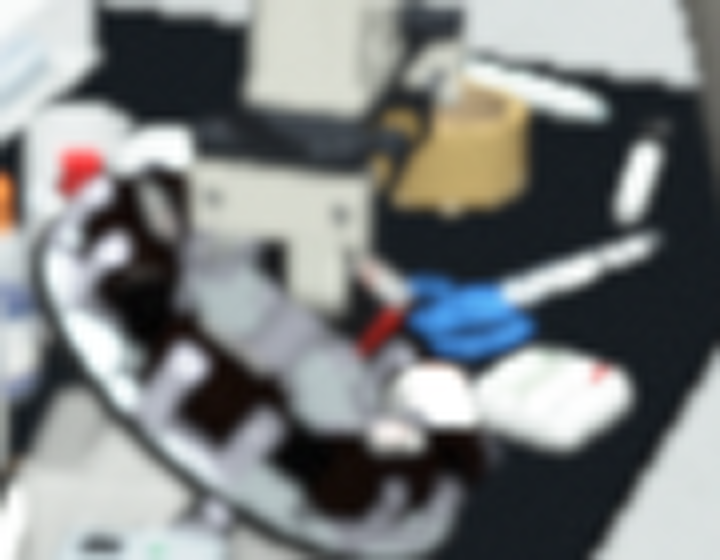

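The wheel follows the grip: the red end is now at crop (382,330), and the opening of 16.4 mm says the bar lies along the slope. I'll keep turning.

>>> arm_command(
  gripper=[5, 5, 5, 5, 5],
  dp=[
    [0, 0, 0],
    [0, 0, 0],
    [0, 0, 0],
    [0, 0, 0],
    [0, 0, 0],
  ],
  twist=[-1, -1, -1, -1, -1],
)

```text
time: 20.25
tool_pos: [507.4, -324.3, 159.5]
tcp_rot: [-3.14, -0.002, 0.512]
contact_force: [-2.4, 8.4, 5.4]
grip_width: 17.8
finger_force: 35.1
```

>>> arm_command(
  gripper=[5, 5, 5, 5, 5],
  dp=[
    [0, 0, 0],
    [0, 0, 0],
    [0, 0, 0],
    [0, 0, 0],
    [0, 0, 0],
  ],
  twist=[-1, -1, -1, -1, -1],
)

```text
time: 20.88
tool_pos: [506.3, -325.8, 160.9]
tcp_rot: [3.142, 0.001, 0.948]
contact_force: [-8.5, 4.5, 13.5]
grip_width: 20.4
finger_force: 41.2
```

>>> arm_command(
  gripper=[5, 5, 5, 5, 5],
  dp=[
    [0, 0, 0],
    [0, 0, 0],
    [0, 0, 0],
    [0, 0, 0],
    [0, 0, 0],
  ],
  twist=[-1, -1, -1, -1, -1],
)

```text
time: 21.5
tool_pos: [506.8, -327.7, 162.1]
tcp_rot: [3.139, 0.004, 1.384]
contact_force: [-8.6, -0.7, 16.9]
grip_width: 22.1
finger_force: 38.8
```

>>> arm_command(
  gripper=[45, 45, 45, 45, 45],
  dp=[
    [0, 0, 0],
    [0, 0, -1],
    [0, 0, -1],
    [0, 0, -1],
    [0, 0, -0.6],
  ],
  twist=[0, 0, 0, 0, 0],
)

```text
time: 22.12
tool_pos: [507.3, -326.2, 250.2]
tcp_rot: [3.14, 0.001, 1.382]
contact_force: [0.6, -0.8, 0.1]
grip_width: 44.8
finger_force: 0.0
```

Run:
```python
from h import *
meas();meas()
go(507,-326.3,245,45,1)
```

```text
t 22.225 top [] side []
t 22.325 top [] side []
at [ 506.9 -325.8  247.9] [-180.    -0.    79.1] q6 -0.51 t 22.325 F [-1.2  0.5 -0.1] w 45.1 f 0.0
[-0.02, 0.01, 0.12] 6.83
```

>>> arm_command(
  gripper=[45, 45, 45, 45, 45],
  dp=[
    [0, 0, 0],
    [0, 0, 0],
    [0, 0, 0],
    [0, 0, 0],
    [0, 0, 0],
  ],
  twist=[1, 1, 1, 1, 1],
)

```text
time: 22.95
tool_pos: [506.6, -325.6, 246.9]
tcp_rot: [-3.139, -0.0, 0.942]
contact_force: [-0.5, 0.2, 0.1]
grip_width: 45.1
finger_force: 0.0
```

>>> arm_command(
  gripper=[45, 45, 45, 45, 45],
  dp=[
    [0, 0, 0],
    [0, 0, 0],
    [0, 0, 0],
    [0, 0, 0],
    [0, 0, 0],
  ],
  twist=[1, 1, 0, 0, 0],
)

```text
time: 23.58
tool_pos: [507.0, -325.9, 248.2]
tcp_rot: [-3.141, 0.0, 0.771]
contact_force: [-0.0, -0.5, 0.2]
grip_width: 44.7
finger_force: 0.0
```

>>> arm_command(
  gripper=[45, 45, 45, 45, 45],
  dp=[
    [0, 0, 0],
    [0, 0, 0],
    [0, 0, 0],
    [0, 0, 0],
    [0, 0, 0],
  ],
  twist=[0, 0, 0, 0, 0],
)

```text
time: 24.2
tool_pos: [507.1, -326.0, 248.5]
tcp_rot: [3.141, 0.0, 0.77]
contact_force: [0.2, -0.0, -0.1]
grip_width: 44.8
finger_force: 0.0
```

>>> arm_command(
  gripper=[45, 45, 45, 45, 45],
  dp=[
    [0, 0, 0],
    [0, 0, 0],
    [0, 0, 0],
    [0, 0, 0],
    [0, 0, 0],
  ],
  twist=[0, 0, 0, 0, 0],
)

```text
time: 24.82
tool_pos: [507.1, -326.0, 248.5]
tcp_rot: [3.141, 0.0, 0.77]
contact_force: [-0.1, -0.3, 0.4]
grip_width: 45.0
finger_force: 0.0
```

Run:
```python
from h import *
meas()
S=capture('side');print(get_obs()['time'],red(S,50))
cv2.imwrite('pics/k6.png',cv2.resize(S[115:185,300:390],None,fx=8,fy=8,interpolation=2)[:,:,::-1])
```

```text
t 24.925 top [] side []
24.975 [(array([309.3, 135.9]), array([308, 134,   4,   5,  15], dtype=int32)), (array([319.6, 197.7]), array([315, 193,  10,  11,  87], dtype=int32)), (array([ 24.2, 278.3]), array([  0, 213,  40, 157, 781], dtype=int32))]
```

View pics/k6.png

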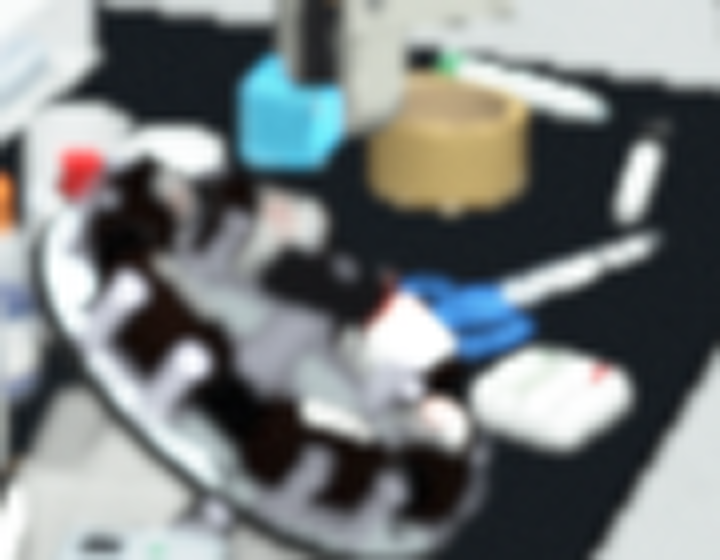

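The red end is now a thin sliver at crop (385,298), and the bar's top screw is at (345,268). I'll compute the angle from the top-face plane.

Run:
```python
from h import *
P0=G+13*EZ
def w(c):
    p,d=ray('side',(300+c[0]/8-.44,115+c[1]/8-.44));q=p+d*((P0-p)@EZ)/(d@EZ)-P0;return q@EX,q@EY
for c in((385,298),(345,268),(393,275),(377,320)):
    a=w(c);print(c,np.round(a,1),np.degrees(np.arctan2(a[1],a[0]))%360)
a=np.subtract(w((385,298)),w((345,268)));print(np.degrees(np.arctan2(a[1],a[0]))%360,np.hypot(*a))
e=np.subtract(w((377,320)),w((393,275)));print('end edge dir-90',(np.degrees(np.arctan2(e[1],e[0])))%360,np.hypot(*e))
c0=capture('side')[115:185,300:390].astype(int)
m=(c0[...,0]>c0[...,1]+30)&(c0[...,0]>c0[...,2]+30);ys,xs=np.nonzero(m);print([(x,y,c0[y,x].tolist()) for x,y in zip(xs,ys) if 42<x<56 and 28<y<46])
for t in range(190,225,5):print(t,bar(t)[1]%360-180)
print(get_obs()['time'])
```

```text
(385, 298) [-19.1   3.9] 168.5173348497206
(345, 268) [3.  3.4] 48.36464924657033
(393, 275) [-19.9 -22.1] 228.0026324316479
(377, 320) [-18.2  28.2] 122.82319111977134
178.83314961107828 22.12771619680683
end edge dir-90 88.07365506388055 50.29125658708864
[(np.int64(48), np.int64(36), [95, 57, 58]), (np.int64(48), np.int64(37), [148, 96, 92]), (np.int64(49), np.int64(37), [225, 191, 188]), (np.int64(47), np.int64(38), [114, 71, 68]), (np.int64(48), np.int64(38), [213, 156, 149]), (np.int64(47), np.int64(39), [180, 142, 137])]
190 24.54898402039666
195 30.51480658515686
200 36.35880977233347
205 42.05330351492262
210 47.57928406045761
215 52.92634604448142
220 58.091897040429615
25.025
```

>>> arm_command(
  gripper=[45, 45, 45, 45, 45],
  dp=[
    [0.97, -1, 0],
    [0.97, -1, 0],
    [0.97, -1, 0],
    [0.97, -1, 0],
    [0.97, -1, 0],
  ],
  twist=[0, 0, 0, 0, 0],
)

```text
time: 25.65
tool_pos: [507.1, -150.7, 248.6]
tcp_rot: [3.141, -0.0, 0.77]
contact_force: [0.5, -0.4, -0.2]
grip_width: 44.6
finger_force: 0.0
```

Run:
```python
from h import *
T=capture('top');go(507,-326,245,45,1)
print([(c.tolist(),s[4]) for c,s in red(T,60) if 370<c[0]<430 and 180<c[1]<230])
cv2.imwrite('pics/k7.png',cv2.resize(T[170:240,355:445],None,fx=8,fy=8,interpolation=2)[:,:,::-1])
```

```text
at [ 506.8 -146.9  248.7] [-1.799e+02 -1.000e-01  4.420e+01] q6 0.37 t 25.7 F [-1.1  3.6  0.1] w 44.9 f 0.0
[-4.99, 5.14, 0.15] -0.16
[]
```

View pics/k7.png

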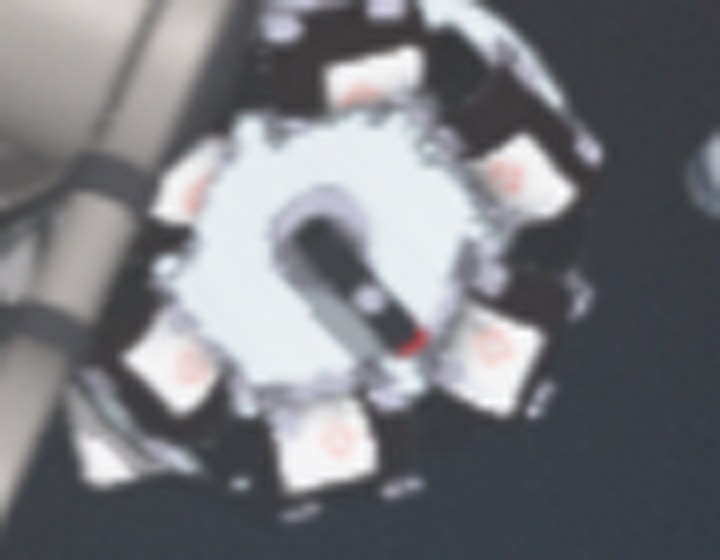

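The top view shows the bar clearly: red end at crop (412,343), screw at (370,299), black end at (318,240).

Run:
```python
from h import *
P0=G+13*EZ
def w(c,n='top'):
    p,d=ray(n,(355+c[0]/8-.44,170+c[1]/8-.44));q=p+d*((P0-p)@EZ)/(d@EZ)-P0;return np.array([q@EX,q@EY])
a,b,c=w((412,343)),w((370,299)),w((318,240));print(a,b,c)
for u in(a-b,a-c,b-c): print(np.degrees(np.arctan2(u[1],u[0]))%360,np.hypot(*u))
for t in(166,168,170,172,174,176,178):print(t,(bar(t)[1]%360-180).round(1))
```

```text
[-18.76395564 -13.59558538] [3.46842807 0.84855593] [32.38001735 18.20553806]
213.01135044559155 26.512489576116774
211.8731881394929 60.224724367845475
210.97836766676775 33.721578009395216
166 -4.5
168 -2.1
170 0.3
172 2.7
174 5.1
176 7.5
178 10.0
```

The rests are about 131° from below and 212° from above, so the heavy side is lowest at about 171.5°, a tool yaw of about 2°. I'll go back, regrip at yaw ≈49.7° and turn there.

>>> arm_command(
  gripper=[45, 45, 45, 45, 45],
  dp=[
    [-0.97, 1, 0],
    [-0.97, 1, 0],
    [-0.97, 1, 0],
    [-0.97, 1, 0],
    [-0.97, 1, 0],
  ],
  twist=[0, 0, 0, 0, 0],
)

```text
time: 26.32
tool_pos: [506.9, -327.2, 248.5]
tcp_rot: [3.141, 0.0, 0.77]
contact_force: [0.0, -0.9, 0.2]
grip_width: 45.1
finger_force: 0.0
```

>>> arm_command(
  gripper=[45, 45, 45, 45, 45],
  dp=[
    [0, 0, 0],
    [0, 0, 0],
    [0, 0, 0],
    [0, 0, 0],
    [0, 0, 0],
  ],
  twist=[-0.6, -0.5, 0, 0, 0],
)

```text
time: 26.95
tool_pos: [507.1, -325.9, 248.5]
tcp_rot: [3.141, 0.0, 0.865]
contact_force: [-0.1, 0.0, 0.4]
grip_width: 44.8
finger_force: 0.0
```

```bash
python3 -c "
from h import *
go(507,-326.3,159,49.7,5)"
```

```text
at [ 507.1 -325.9  248.5] [180.    0.   49.6] q6 0.01 t 26.95 F [-0.1  0.   0.4] w 44.8 f 0.0
[-0.0, 0.0, 0.72] -0.0
[-0.0, 0.0, 0.72] -0.0
[-0.0, 0.0, 0.72] -0.0
[-0.0, 0.0, 0.72] -0.0
[-0.0, 0.0, 0.72] -0.0
```

>>> arm_command(
  gripper=[45, 45, 45, 45, 45],
  dp=[
    [0, 0, 0.72],
    [0, 0, 0.72],
    [0, 0, 0.72],
    [0, 0, 0.72],
    [0, 0, 0.72],
  ],
  twist=[0, 0, 0, 0, 0],
)

```text
time: 27.58
tool_pos: [507.1, -325.9, 158.0]
tcp_rot: [3.141, 0.0, 0.866]
contact_force: [-0.1, -0.1, -0.1]
grip_width: 44.8
finger_force: 0.0
```

>>> arm_command(
  gripper=[5, 5, 5, 5, 5],
  dp=[
    [0, 0, 0],
    [0, 0, 0],
    [0, 0, 0],
    [0, 0, 0],
    [0, 0, 0],
  ],
  twist=[0, 0, 0, 0, 0],
)

```text
time: 28.2
tool_pos: [506.8, -325.8, 159.5]
tcp_rot: [3.141, 0.0, 0.865]
contact_force: [-4.6, 2.8, 5.1]
grip_width: 21.0
finger_force: 40.1
```

>>> arm_command(
  gripper=[5, 5, 5, 5, 5],
  dp=[
    [0, 0, 0],
    [0, 0, 0],
    [0, 0, 0],
    [0, 0, 0],
    [0, 0, 0],
  ],
  twist=[0.5, 1, 1, 1, 1],
)

```text
time: 28.82
tool_pos: [505.1, -325.1, 159.8]
tcp_rot: [-3.139, 0.003, 0.471]
contact_force: [-10.0, 6.3, 10.2]
grip_width: 17.2
finger_force: 29.5
```

>>> arm_command(
  gripper=[5, 5, 5, 5, 5],
  dp=[
    [0, 0, 0],
    [0, 0, 0],
    [0, 0, 0],
    [0, 0, 0],
    [0, 0, 0],
  ],
  twist=[1, 1, 1, 1, 1],
)

```text
time: 29.45
tool_pos: [505.5, -324.2, 158.9]
tcp_rot: [-3.138, 0.004, 0.035]
contact_force: [-8.7, 6.0, 9.4]
grip_width: 16.6
finger_force: 31.9
```

>>> arm_command(
  gripper=[5, 5, 5, 5, 5],
  dp=[
    [0, 0, 0],
    [0, 0, 0],
    [0, 0, 0],
    [0, 0, 0],
    [0, 0, 0],
  ],
  twist=[0, 0, 0, 0, 0],
)

```text
time: 30.08
tool_pos: [505.4, -324.3, 159.0]
tcp_rot: [-3.138, 0.004, 0.038]
contact_force: [-7.5, 5.5, 7.7]
grip_width: 16.8
finger_force: 31.4
```

Run:
```python
from h import *
meas();go(507,-326.3,159,2.1,1);print(red(capture('side'))[:4])
```

```text
t 30.175 top [] side [[346.8, 155.8]]
  side 155.5 27.0
at [ 505.4 -324.2  159. ] [-179.8    0.2    2.2] q6 0.83 t 30.175 F [-7.1  4.8  7.2] w 16.3 f 31.4
[0.06, 0.08, 0.0] 0.01
[(array([309.2, 135.7]), array([308, 134,   4,   5,  13], dtype=int32)), (array([346.9, 155.8]), array([345, 154,   5,   5,  15], dtype=int32)), (array([319.6, 197.7]), array([315, 193,  10,  11,  87], dtype=int32)), (array([ 23.8, 279.5]), array([  0, 213,  40, 157, 753], dtype=int32))]
```

```bash
python3 -c "
from plant import *
print(close_job())"
```

```text
the job is handed in; nothing more can be done
None
```

The job is handed in at about 30 s, with no verdict returned: the knob is out on its detent, and the gripper holds the wheel still at about 171.5°, halfway between its two free rest positions (about 131° and 212°), where the heavy side should be lowest.

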